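Clamp a turned glass blank in the knife maker

ROBOT

A 6-joint arm with a two-finger parallel gripper is mounted at the origin on a cart in front of the work surface, level with it; the furniture and walls round the work are solid. World frame = base frame: x ahead of the robot, y to its left, z up, the work surface at z = 0. Lengths are in m, angles in rad, forces in N, time in s.
With the tool pointing down it reaches from about 0.4 to 0.825 m from the base axis. Payload 7 kg.
Tool frame: the origin (TCP) lies at the very end of the fingers, on their centre line; the grasp point (between the pads) lies 19 mm behind it; z points along the fingers, y is the line along which they close (so a half turn about z gives the same grasp; the last joint's range is limited). The gripper opens to 88 mm and grips with 3 to 60 N. Pads are 19 mm wide; open, the fingers measure 130 mm over their backs; the gripper's body (78 mm by 193 mm) begins 47 mm behind the grasp point.
Start: joints at [1.396, 0.359, 0.012, 0, -1.224, -0.288], TCP at [0.301, 0.604, 0.227] pointing down, gripper open.
Joint ranges: [-3.07, 3.07], [-1.43, 2.12], [-1.02, 1.25], [-3.03, 1.67], [-3.05, -0], [-3.03, 3.03]. Speed limits (rad/s): [2.39, 2.39, 3.01, 3.14, 3.14, 3.14].

INTERFACE

Orientations are given as a unit quaternion [w, x, y, z].
In Python, from bench import robot, imaging gives the robot as it stands.
- The arm moves only by the tool play_rows, never from a script. Its argument "targets" is a list of rows, each a list of 4 numbers: the shift along the tool's x, y, z normalised to -1 to 1, where 1 is 2 cm, then the turn about the tool's z normalised to -1 to 1, where 1 is 0.1 rad. A call has 1 to 8 rows; each row shifts and turns the commanded pose from where the row before left it, along the tool's axes as they then stand; what a row does not reach is not made up. A row lasts 1/10 s, in which the tool goes at most 50 mm and 8.59 degrees, less where a joint would pass 70% of its speed; a pose out of reach is approached as far as the arm can. A call with a number of a shift or a turn outside -1 to 1 is refused whole. A call with a gripper value outside its range is refused whole. "hand" is the opening, from -1 (shut) to 1 (fully open), set as the call begins (left out, the last holds). The fingers move at their own pace and stop on an object; the grip force is fixed at half the most. Time passes only in rows, so rows that do not move let the fingers close. It gives the time, the measured TCP pose, the force, the opening and the grip force at its end, in the units of the state.
- robot.get_obs(): the state, without advancing time (a new reading comes with each control period).
- imaging.snapshot(name): name is "scene" or "top" or "wrist"; returns a dict with "pixels" (384x512x3 uint8, red, green, blue), "mtx" (3x3 intrinsics, pixels), "k1" (the pictures are not rectified: a ray, as slopes to the right and down, at radius r is drawn at 1 + k1 r^2 times it, then the intrinsics apply), "rvec" (rotation vector, rad) and "tvec" (3), from world to camera coordinates, as OpenCV has them. Camera axes: x right, y down, z forward; pixel columns grow to the right and rows downward; lengths in m; the calibration is good to about 2 mm. A picture is of the moment at which its call begins. There is no depth.
- robot.close_job(): hands the job in; it is judged then, once.
The state is a dict: "time_s": time; "joint_positions": joint angles; "qd": joint speeds; "effort": joint torques, N m; "ee_pos": TCP position; "tool_rot": TCP orientation; "force": force on the tool from outside, world axes, zero at the start; "ft_torque": the same for the moment, N m; "gripper_width": finger opening in m; "grasp_force": force on a finger pad.
Only numpy, scipy, OpenCV 4.12 (cv2) and the standard library are available. Lean on these libraries where they do the work, as an engineer would, in place of code of your own. Each camera call takes 0.05 s, during which the arm holds its last target. There are 200 camera calls.

TASK

The glass blank has come out of its first pass in the knife maker: turn it flat on the pad so that its blue-inked edge lies squarely against the steel fence between the two dowels, and let it go. Then press down the red tab of the safety catch so that its nose flips up clear of the clamp arm, and after that pull the arm's handle over and all the way down, so that the rubber foot clamps the glass. Finish while still holding the handle down (the arm springs back if released), and leave the other things on the bench where they are.

Things in the scene. Friction and masses are not known exactly. Their poses are not given: they have to be found in the camera images.
- press: fixed clamp of a glass-knife maker, grey base 180 x 130 mm. Origin on the bench below the middle of the fence's front face; x away from the operator, y left, z up. In its frame (mm): black pad x -82..-2, y +-36, top z 18; fence x 0..10, y +-37, top z 24.5; two 7 mm dowels at x -4, y +-25.5, top z 25; catch bracket x 29..39, y -68..-52, top z 83. Open above the pad while the arm is back
- seat (a point): the middle of the blank's seat on the pad's top (19 mm in front of the fence, 18 mm above the bench); axes as the press. The blank's origin belongs here
- blank: loose square of pale green glass, 38 x 38 x 10 mm, 36 g, lying on the pad in front of the fence. Origin at the centre of its underside; x points to the inked edge, z up. It starts turned 1.1 to 2.6 rad counterclockwise from its final orientation, in which its x is that of the press
- ink_edge (a point): middle of the blank's blue-inked edge face, 19 mm along the blank's x from its centre; a blue stripe shows on the top face along this edge
- catch (a joint): safety catch angle, rad: 0 = steel nose lies across the front of the clamp arm and blocks it; 0.75 = stop, tab down, nose up; clear of the arm from 0.65. Axis along the press's x at y -60, z 72 mm in the press frame; the tab side goes down as it grows. Friction keeps it where it is left; about 1 N on the tab moves it
- catch_tab (a point): middle of the free top face of the red thumb tab (25 mm along the press's x by 20 mm, 6 mm thick), 75 mm from the catch axis towards -y; starts at x 26, y -135, z 76 mm in the press frame and moves on an arc about that axis to about y -118, z 24 mm
- clamp_arm (a joint): blue clamp arm angle, rad: 0 = rest, leaning 0.44 back from upright; grows as the handle is pulled towards the operator and down; 2.01 = stop, arm level, foot pressed on the glass. Hinge axis along the press's y at x 50, z 47 mm in the press frame. Springs back if let go: 2 N at the handle at first, about 3 N near the end plus 7 N once the foot is compressed
- handle: black rubber grip bar, 14 mm diameter, 64 mm long, along the press's y between the two tines of the fork (tines 74 mm apart; crossbar 56 mm below the bar). Origin at its centre, 150 mm from the hinge; moves in the press's xz plane: from x 114, z 183 mm at rest to x -100, z 47 mm fully down. The bar is a sleeve that rolls freely on its spindle, so the gripper's tilt need not follow the arm
- foot: round sprung rubber foot, 20 mm diameter, on the arm 69 mm from the hinge; meets the glass about 0.06 rad before the arm's stop and then gives about 4 mm (some 15 N). Origin on the arm's centre line, 23 mm from the foot's face
- marker_pen: blue-and-white marker pen lying on the bench at the right, 131 mm long; bystander
- loupe: black loupe, 40 mm diameter, 35 mm tall, at the left; bystander
- tape_roll: blue tape roll, 48 mm diameter, 18 mm tall, at the left front; bystander
- vial_dark: glass vial with black cap, 23 mm diameter, 57 mm tall, at the right front; bystander
- vial_pale: glass vial with white cap, 23 mm diameter, 57 mm tall, at the right front; bystander
Things that resemble listed ones, but are neither listed nor needed, are in the scene too. Leave any orange or pink look-alike of the blank alone.

How it is judged:
By the outcome, as a careful person would: the job done as asked, in the order asked, and still so for the second after the job is handed in, while the arm keeps its last pose, push and grip.
It also fails if it takes over 62 s, if anything falls off the work surface, if the arm or the gripper's body presses on something with over 40 N, if the wrist force passes 120 N, or if a joint passes its speed limit or range.

## Working session

There is one attempt and no reset: what is moved stays moved. The work goes in short steps, Python scripts to look and compute and a tool call to move; the robot and the scene stay as the last step left them, time stands still between calls to the robot, and variables do not carry over. Pictures are saved under pics/ and viewed, at most 13 in all, crops included, and the job is handed in when it is done.

Besides the shell and the picture viewer there is one more tool, called after "Call:" as name(argument=value, ...), one argument or row to a line, values as JSON. play_rows: Moves the arm, as the interface text tells. Scaled input: -1 to 1 covers 2 cm each way for a shift and 0.1 rad each way for a turn. Its arguments: {"type":"object","properties":{"targets":{"type":"array","items":{"type":"array","items":{"type":"number","minimum":-1,"maximum":1}}},"hand":{"type":"number"}},"required":["targets"]}

```bash
mkdir -p pics; ls; python3 - <<'E'
from bench import robot, imaging
import cv2,pickle
print(robot.get_obs())
d={}
for n in("scene","top"):
    s=imaging.snapshot(n); d[n]=s
    cv2.imwrite(f"pics/{n}0.png",s["pixels"][:,:,::-1])
    print(n,s["mtx"],s["k1"],s["rvec"],s["tvec"])
pickle.dump(d,open("s0.pkl","wb"))
E
```

```text
pics
{'time_s': 0.0, 'joint_positions': array([ 1.39610015e+00,  3.59379696e-01,  1.10772154e-02, -3.76151588e-04,
       -1.22409247e+00, -2.88128280e-01]), 'qd': array([-0.00032646, -0.00107844,  0.00185002, -0.00106413,  0.00251524,
       -0.0003405 ]), 'effort': array([ 2.61191781e-05, -5.82717204e+01,  2.93038023e+01,  6.99697495e+00,
        6.69153917e-03, -1.56133833e-04]), 'ee_pos': array([0.30115336, 0.60355568, 0.22563064]), 'tool_rot': array([ 8.08049028e-04,  9.73328450e-01, -2.29414598e-01, -1.31239978e-04]), 'force': array([0.34102608, 0.29009748, 0.73152789]), 'ft_torque': array([ 0.00167866, -0.01006419, -0.02324841]), 'grasp_force': 0.0, 'gripper_width': 0.08735372761312546}
scene [[373.3449143    0.         252.03564666]
 [  0.         373.3449143  190.27403366]
 [  0.           0.           1.        ]] -0.0183586241150965 [ 1.03710363 -2.0434845   1.3145803 ] [0.27266996 0.31477919 0.52142432]
top [[405.49522188   0.         247.70310446]
 [  0.         405.49522188 197.6360519 ]
 [  0.           0.           1.        ]] -0.0822641822159451 [ 2.15572885 -2.18415588  0.18046784] [-0.06766259  0.57406452  1.04304427]
```

View pics/scene0.png

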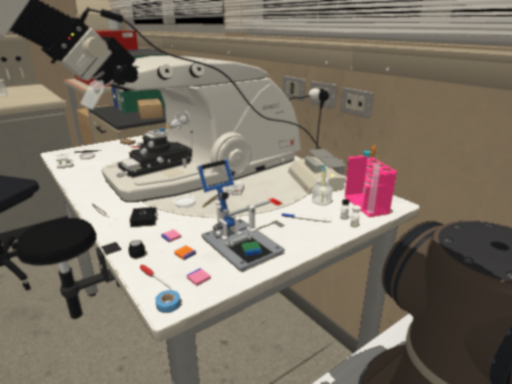

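View pics/top0.png

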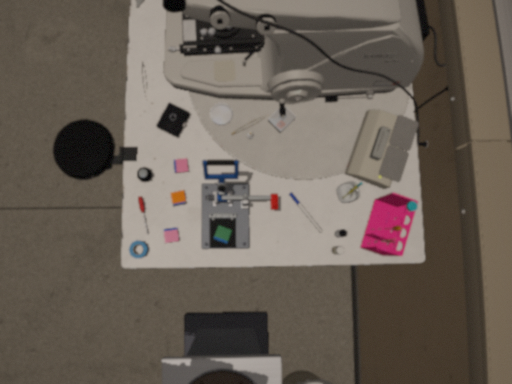

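```bash
cat > h.py <<'E'
import numpy as np,cv2,pickle
from bench import robot,imaging
def cam(s):
    return np.array(s["mtx"]),np.array([s["k1"],0,0,0,0.]),np.array(s["rvec"]),np.array(s["tvec"])
def proj(s,P):
    K,D,r,t=cam(s); return cv2.projectPoints(np.array(P,float).reshape(-1,1,3),r,t,K,D)[0].reshape(-1,2)
def ray(s,uv):
    K,D,r,t=cam(s); R=cv2.Rodrigues(r)[0]
    q=cv2.undistortPoints(np.array(uv,float).reshape(-1,1,2),K,D).reshape(-1,2)
    d=np.c_[q,np.ones(len(q))]@R; return -R.T@t,d
def atz(s,uv,z):
    c,d=ray(s,uv); return c+d*((z-c[2])/d[:,2])[:,None]
def tri(s1,uv1,s2,uv2):
    out=[]
    for a,b in zip(uv1,uv2):
        A=[];B=[]
        for s,u in((s1,a),(s2,b)):
            c,d=ray(s,[u]);d=d[0]/np.linalg.norm(d[0]);M=np.eye(3)-np.outer(d,d);A.append(M);B.append(M@c)
        out.append(np.linalg.lstsq(np.vstack(A),np.hstack(B),rcond=None)[0])
    return np.array(out)
def save(s,name,x0=0,y0=0,x1=512,y1=384,k=1):
    cv2.imwrite("pics/"+name,cv2.resize(s["pixels"][y0:y1,x0:x1,::-1],None,fx=k,fy=k,interpolation=cv2.INTER_CUBIC))
E
python3 - <<'E'
from h import *
d=pickle.load(open("s0.pkl","rb"))
a=cv2.resize(d["top"]["pixels"][150:255,190:290,::-1],None,fx=4,fy=4,interpolation=cv2.INTER_CUBIC)
b=cv2.resize(d["scene"]["pixels"][155:272,195:290,::-1],None,fx=4,fy=4,interpolation=cv2.INTER_CUBIC)
H=max(a.shape[0],b.shape[0]); c=np.zeros((H,800,3),np.uint8); c[:a.shape[0],:400]=a; c[:b.shape[0],402:402+b.shape[1]]=b; 
cv2.imwrite("pics/crop0.png",c)
for uv in[(203,248),(248,248),(250,182),(203,182)]: print(atz(d["top"],[uv],.01))
print(proj(d["top"],[[.301,.604,.227],[0,0,0],[.5,0,0]]))
E
```

```text
[[0.44150488 0.04625952 0.01      ]]
[[ 0.43981018 -0.07492232  0.01      ]]
[[ 0.62028552 -0.08322335  0.01      ]]
[[0.62155274 0.04594467 0.01      ]]
[[-57.03193732 312.81327398]
 [222.06309483 415.17162473]
 [220.15734929 226.29367321]]
```

View pics/crop0.png

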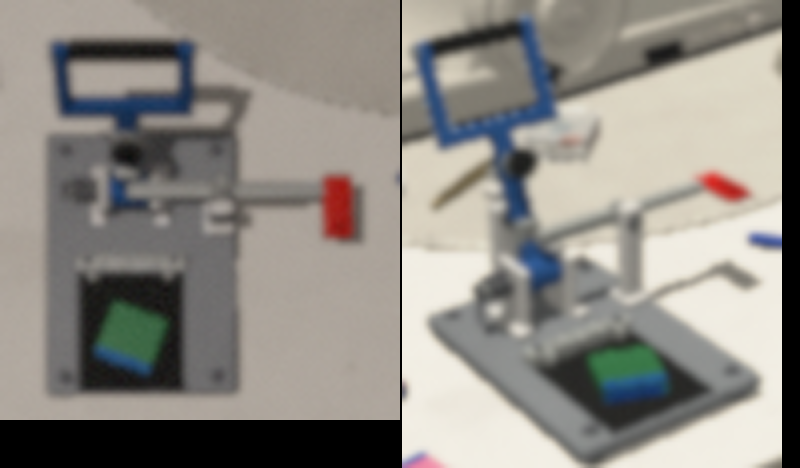

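The two crops show the press, almost square to the world axes. The blank's blue edge faces the operator, turned about 2.6 rad counterclockwise. The tab is at top pixel (275,202) and the handle at (221,162). I'll move in for wrist views.

Call:
play_rows(
  targets=[
    [0.8, 1, -0.15, 0],
    [0.8, 1, -0.15, 0],
    [0.8, 1, -0.15, 0],
    [0.8, 1, -0.15, 0],
    [0.8, 1, -0.15, 0],
    [0.8, 1, -0.15, 0],
    [0.8, 1, -0.15, 0],
    [0.8, 1, -0.15, 0],
  ],
)

```text
time_s: 0.9
ee_pos: [0.3445, 0.4023, 0.2504]
tool_rot: [0.0, 0.973, -0.229, -0.0]
force: [1.2, -0.0, -0.7]
gripper_width: 0.0877
grasp_force: 0.0
```

Call:
play_rows(
  targets=[
    [0.8, 1, -0.15, 0],
    [0.8, 1, -0.15, 0],
    [0.8, 1, -0.15, 0],
    [0.8, 1, -0.15, 0],
    [0.8, 1, -0.15, 0],
    [0.8, 1, -0.15, 0],
    [0.8, 1, -0.15, 0],
    [0.8, 1, -0.15, 0],
  ],
)

```text
time_s: 1.7
ee_pos: [0.3875, 0.2016, 0.2748]
tool_rot: [-0.0, 0.973, -0.229, 0.0]
force: [1.3, 0.9, 0.1]
gripper_width: 0.0878
grasp_force: 0.0
```

Call:
play_rows(
  targets=[
    [0.8, 1, -0.15, 0],
    [0.8, 1, -0.15, 0],
    [0.8, 1, -0.15, 0],
    [0.8, 1, -0.15, 0],
    [0.8, 1, -0.15, 0],
    [0.8, 1, -0.15, 0],
    [0, 0, 0, 0],
    [0, 0, 0, 0],
  ],
)

```text
time_s: 2.5
ee_pos: [0.4197, 0.0522, 0.2926]
tool_rot: [-0.0, 0.973, -0.23, 0.0]
force: [0.1, 1.0, -0.6]
gripper_width: 0.0874
grasp_force: 0.0
```

```bash
python3 - <<'E'
from h import *
s=imaging.snapshot("wrist");pickle.dump(s,open("w1.pkl","wb"));save(s,"w1.png",k=1.5)
o=robot.get_obs();print(o["ee_pos"],o["joint_positions"],o["time_s"])
E
```

```text
[0.41965286 0.05276917 0.29249211] [ 5.95565187e-01 -1.15302675e-01 -3.90186946e-01 -1.88266854e-04
 -1.29582855e+00  5.11539195e-01] 2.55
```

View pics/w1.png

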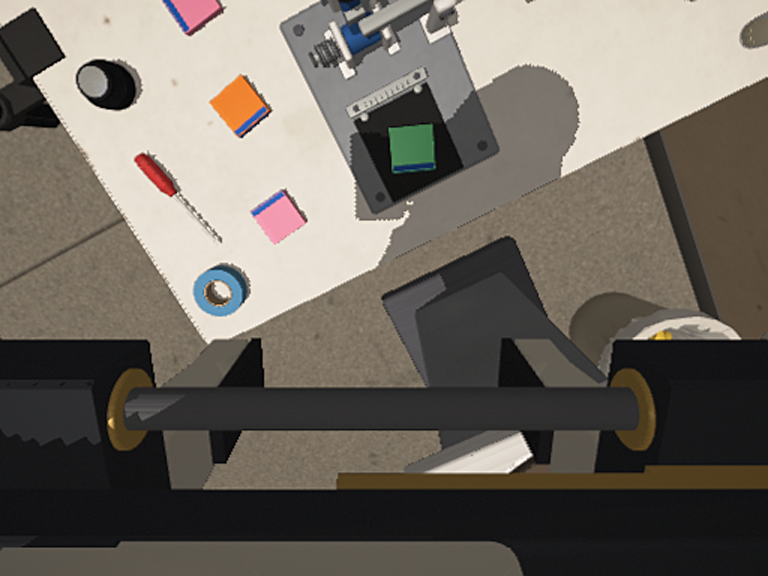

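The wrist view (1.5x) shows the blank at (412,148), with its blue edge at the bottom. The fence runs from (347,107) to (427,72), and the base corners are at (375,218) and (497,150). Next is a second wrist viewpoint.

Call:
play_rows(
  targets=[
    [0.5, 0.9, 0, 0],
    [0.5, 0.9, 0, 0],
    [0.5, 0.9, 0, 0],
    [0.5, 0.9, 0, 0],
    [0.5, 0.9, 0, 0],
    [0.5, 0.9, 0, 0],
    [0, 0, 0, 0],
    [0, 0, 0, 0],
  ],
)

```text
time_s: 3.35
ee_pos: [0.4253, -0.07, 0.2924]
tool_rot: [0.0, 0.973, -0.229, -0.0]
force: [-0.3, 0.2, -0.5]
gripper_width: 0.0878
grasp_force: 0.0
```

```bash
python3 - <<'E'
from h import *
s=imaging.snapshot("wrist");pickle.dump(s,open("w2.pkl","wb"))
w=pickle.load(open("w1.pkl","rb"))
o=robot.get_obs();print(o["ee_pos"],o["joint_positions"],o["time_s"])
for q in(w,s): print(ray(q,[[256,192]])[0])
p=proj(s,[[.48,-.016,.028],[.526,-.016,.02]]);print(p)
x,y=int(p[0][0]),int(p[0][1])
def crop(q,x,y,w,h,k):
    x0=max(0,min(x-w//2,512-w));y0=max(0,min(y-h//2,384-h));print(x0,y0);return cv2.resize(q["pixels"][y0:y0+h,x0:x0+w,::-1],None,fx=k,fy=k,interpolation=cv2.INTER_CUBIC)
a=crop(w,267,75,130,150,3);b=crop(s,x,y-30,130,150,3)
cv2.imwrite("pics/w12.png",np.hstack([a,b]))
E
```

```text
[ 0.42533423 -0.06974503  0.292427  ] [ 2.98468917e-01 -9.95743217e-02 -3.76882216e-01 -1.81428444e-04
 -1.29363085e+00  8.09909221e-01] 3.4
[0.48628953 0.01877788 0.45044943]
[ 0.49201955 -0.10333066  0.45022114]
[[200.10520325 139.46942925]
 [184.32037669 107.89775264]]
202 0
135 34
```

View pics/w12.png

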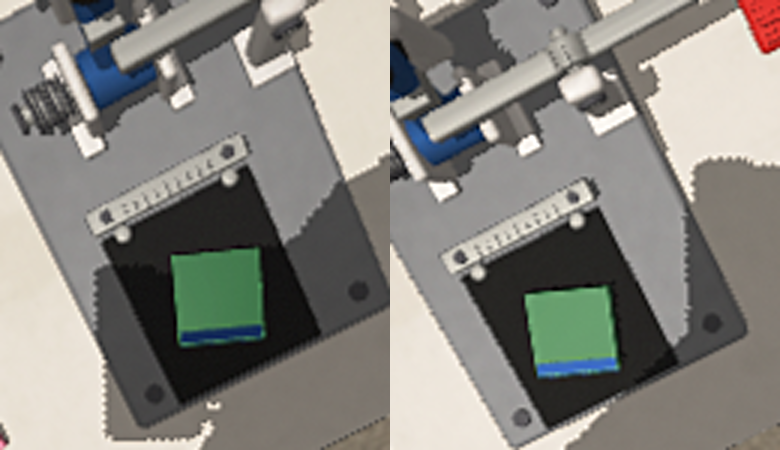

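Both crops show the blank, fence and dowels sharply. Left crop: blank top corners (171,256), (259,248), (265,333), (180,342), fence ends (94,236) and (248,155), dowels (123,234) and (229,179). I'll triangulate these.

```bash
cat > m.py <<'E'
from h import *
A=pickle.load(open("w1.pkl","rb"));B=pickle.load(open("w2.pkl","rb"))
f=lambda L,x,y:[((u+.5)/3-.5+x,(v+.5)/3-.5+y) for u,v in L]
a=f([(171,256),(259,248),(265,333),(180,342),(87,217),(243,135),(248,155),(94,236),(123,234),(229,179)],202,0)
b=f([(136,295),(218,286),(228,368),(148,376),(52,258),(199,178),(207,199),(59,275),(88,271),(187,221)],135,34)
P=tri(A,a,B,b)
print(P.round(4)); 
za=atz(A,a,.028);zb=atz(B,b,.028)
Q=(za+zb)/2;print((za-zb)[:,:2].round(4).tolist())
F=(atz(A,a,.0245)+atz(B,b,.0245))/2
yaw=lambda v:np.arctan2(v[1],v[0])
print("blank c",Q[:4].mean(0),"sides",[np.linalg.norm(Q[i]-Q[(i+1)%4]).round(4) for i in range(4)])
print("ink yaw",[yaw(v)for v in(Q[3]-Q[0],Q[2]-Q[1])],[yaw(v)+np.pi/2 for v in(Q[1]-Q[0],Q[2]-Q[3])])
print("press y-axis yaw-90",[yaw(v)-np.pi/2 for v in(F[4]-F[5],F[7]-F[6],F[8]-F[9])],"F",F[4:].round(4), "origin",(F[6]+F[7])/2)
E
python3 m.py
```

```text
[[ 0.5013  0.0041  0.025 ]
 [ 0.4878 -0.0312  0.0263]
 [ 0.4541 -0.0183  0.0308]
 [ 0.4672  0.0166  0.0292]
 [ 0.5319  0.0293  0.0254]
 [ 0.5324 -0.0452  0.0185]
 [ 0.5237 -0.0439  0.0178]
 [ 0.5239  0.0302  0.0261]
 [ 0.5196  0.0187  0.0225]
 [ 0.5188 -0.032   0.0222]]
[[0.0009, 0.0009], [-0.0002, 0.0005], [0.001, -0.0008], [0.0011, -0.0003], [0.0004, 0.0008], [-0.0009, 0.0027], [0.0004, 0.0029], [-0.0, 0.0005], [-0.0006, 0.0015], [-0.0002, 0.0016]]
blank c [ 0.47750027 -0.00719319  0.028     ] sides [np.float64(0.0375), np.float64(0.0363), np.float64(0.0373), np.float64(0.0365)]
ink yaw [np.float64(2.7767671690016376), np.float64(2.771100091556126)] [np.float64(-0.36734440212178066), np.float64(-0.36239808121436035)]
press y-axis yaw-90 [np.float64(-0.0023303038705284607), np.float64(-0.010981938215685938), np.float64(-0.015393414078846979)] F [[ 0.532   0.0295  0.0245]
 [ 0.5318 -0.0451  0.0245]
 [ 0.5232 -0.0439  0.0245]
 [ 0.524   0.0305  0.0245]
 [ 0.5194  0.0184  0.0245]
 [ 0.5187 -0.032   0.0245]] origin [ 0.52362495 -0.00669811  0.0245    ]
```

Call:
play_rows(
  targets=[
    [0, 0, 0, -0.97],
    [0.19, -0.55, 1, 0],
    [0.19, -0.55, 1, 0],
    [0.19, -0.55, 1, 0],
    [0.19, -0.55, 1, 0],
    [0.19, -0.55, 1, 0],
    [0.19, -0.55, 1, 0],
    [0.19, -0.55, 1, 0],
  ],
)

```text
time_s: 4.2
ee_pos: [0.478, -0.0064, 0.1518]
tool_rot: [-0.0, 0.983, -0.181, 0.0]
force: [0.8, 0.1, -0.4]
gripper_width: 0.088
grasp_force: 0.0
```

Call:
play_rows(
  targets=[
    [0, 0, 1, 0],
    [0, 0, 1, 0],
    [0, 0, 1, 0],
    [0, 0, 1, 0],
    [0, 0, 0, 0],
    [0, 0, 0, 0],
    [0, 0, 0, 0],
  ],
)

```text
time_s: 4.9
ee_pos: [0.4785, -0.0073, 0.0736]
tool_rot: [-0.0, 0.983, -0.181, 0.001]
force: [0.2, -0.1, -0.0]
gripper_width: 0.0874
grasp_force: 0.0
```

```bash
python3 - <<'E'
from h import *
s=imaging.snapshot("wrist");pickle.dump(s,open("w3.pkl","wb"))
p=proj(s,[[.4775,-.0072,.028]]);print(p)
save(s,"w3.png",k=1.5)
o=robot.get_obs();print(o["ee_pos"],o["joint_positions"],o["tool_rot"])
E
```

```text
[[254.35238591 213.91670465]]
[ 0.47853881 -0.00734001  0.07366971] [ 3.97131283e-01  1.99349978e-01 -6.13859576e-01  2.13575470e-04
 -7.55684333e-01  8.08319403e-01] [-4.59808313e-04  9.83375321e-01 -1.81582126e-01  8.35923968e-04]
```

View pics/w3.png

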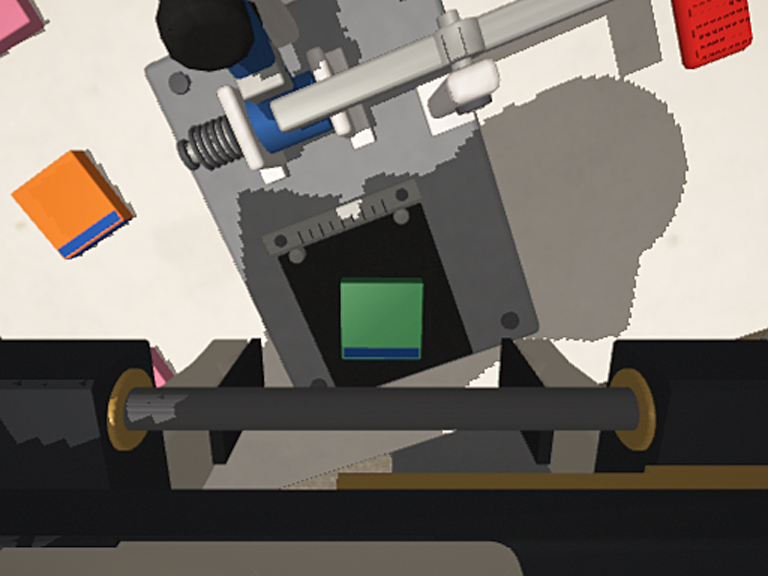

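The wrist view shows the blank square to the gripper, centred at (382,320) between the fingers (centre column 381). I'll descend and grip it.

Call:
play_rows(
  targets=[
    [0, 0, 1, 0],
    [0, 0, 1, 0],
    [0, 0, 0.4, 0],
    [0, 0, 0.24, 0],
    [0, 0, 0, 0],
    [0, 0, 0, 0],
  ],
)

```text
time_s: 5.55
ee_pos: [0.4783, -0.0078, 0.0205]
tool_rot: [-0.0, 0.983, -0.182, 0.0]
force: [-0.8, 0.1, 0.8]
gripper_width: 0.0875
grasp_force: 0.0
```

Call:
play_rows(
  targets=[
    [0, 0, 0, 0],
    [0, 0, 0, 0],
    [0, 0, 0, 0],
    [0, 0, 0, 0],
    [0, 0, 0, 0],
    [0, 0, 0, 0],
    [0, 0, 0, 0],
    [0, 0, 0, 0],
  ],
  hand=-1,
)

```text
time_s: 6.35
ee_pos: [0.4777, -0.0079, 0.0197]
tool_rot: [0.0, 0.983, -0.182, -0.0]
force: [-1.1, -0.1, 0.1]
gripper_width: 0.0376
grasp_force: 30.0
```

Call:
play_rows(
  targets=[
    [0, 0, -0.5, 0],
    [-0.4, 0, -1, 0],
    [-0.4, 0, -1, 0],
    [-0.4, 0, -1, 0],
    [-0.4, 0, -1, 0],
    [0, 0, 0, 0.995],
    [0, 0, 0, 0.995],
    [0, 0, 0, 0.995],
  ],
)

```text
time_s: 7.15
ee_pos: [0.4479, 0.0036, 0.1108]
tool_rot: [-0.0, 0.945, -0.328, 0.0]
force: [0.1, -0.2, -1.2]
gripper_width: 0.0374
grasp_force: 30.0
```

Call:
play_rows(
  targets=[
    [0, 0, 0, 0.995],
    [0, 0, 0, 0.995],
    [0, 0, 0, 0.995],
    [0, 0, 0, 0.995],
    [0, 0, 0, 0.995],
    [0, 0, 0, 0.995],
    [0, 0, 0, 0.995],
    [0, 0, 0, 0.995],
  ],
)

```text
time_s: 7.95
ee_pos: [0.4478, 0.0035, 0.1105]
tool_rot: [-0.0, 0.744, -0.668, 0.0]
force: [0.9, 0.3, -0.6]
gripper_width: 0.0375
grasp_force: 30.0
```

Call:
play_rows(
  targets=[
    [0, 0, 0, 0.995],
    [0, 0, 0, 0.995],
    [0, 0, 0, 0.995],
    [0, 0, 0, 0.995],
    [0, 0, 0, 0.995],
    [0, 0, 0, 0.995],
    [0, 0, 0, 0.995],
    [0, 0, 0, 0.995],
  ],
)

```text
time_s: 8.75
ee_pos: [0.4479, 0.0035, 0.1105]
tool_rot: [0.0, -0.426, 0.904, -0.0]
force: [0.2, -0.9, 0.2]
gripper_width: 0.0376
grasp_force: 30.0
```

Call:
play_rows(
  targets=[
    [0, 0, 0, 0.995],
    [0, 0, 0, 0.995],
    [0, 0, 0, 0.995],
    [0, 0, 0, 0.995],
    [0, 0, 0, 0.995],
    [0, 0, 0, 0.995],
    [0, 0, 0, 0.995],
    [0, 0, 0, 0.995],
  ],
)

```text
time_s: 9.55
ee_pos: [0.4479, 0.0035, 0.1105]
tool_rot: [0.0, -0.043, 0.999, 0.0]
force: [-1.0, -0.1, 0.9]
gripper_width: 0.0379
grasp_force: 30.0
```

Call:
play_rows(
  targets=[
    [0, 0, 0, 0.995],
    [0, 0, 0, 0],
    [0, 0, 0, 0],
    [0, 0, 0, 0],
  ],
)

```text
time_s: 9.95
ee_pos: [0.4479, 0.0035, 0.11]
tool_rot: [0.0, 0.004, 1.0, 0.0]
force: [0.2, -0.0, 0.1]
gripper_width: 0.0377
grasp_force: 30.0
```

Call:
play_rows(
  targets=[
    [-0.7, -0.167, 0, 0],
    [-0.7, -0.167, 0, 0],
    [-0.7, -0.166, 0, 0],
    [0, 0, 1, 0],
    [0, 0, 1, 0],
    [0, 0, 1, 0],
    [0, 0, 0.8, 0],
    [0, 0, 0, 0],
  ],
)

```text
time_s: 10.75
ee_pos: [0.4892, -0.0078, 0.0315]
tool_rot: [-0.002, 0.005, 1.0, -0.001]
force: [-0.7, -0.1, -0.0]
gripper_width: 0.0378
grasp_force: 30.0
```

```bash
python3 - <<'E'
from h import *
o=robot.get_obs();print(o["ee_pos"],o["tool_rot"],o["force"])
s=imaging.snapshot("top");t=imaging.snapshot("scene")
pickle.dump((s,t),open("s4.pkl","wb"))
p=proj(t,[[.50,-.0065,.03]]);print(p)
a=cv2.resize(t["pixels"][195:270,195:290,::-1],None,fx=5,fy=5,interpolation=cv2.INTER_CUBIC)
cv2.imwrite("pics/sc4.png",a)
E
```

```text
[ 0.48915639 -0.00778012  0.03149893] [-2.10438435e-03  5.44006461e-03  9.99982690e-01 -7.72029230e-04] [-0.70783766 -0.12394692 -0.00797111]
[[245.1041042  241.09325352]]
```

View pics/sc4.png

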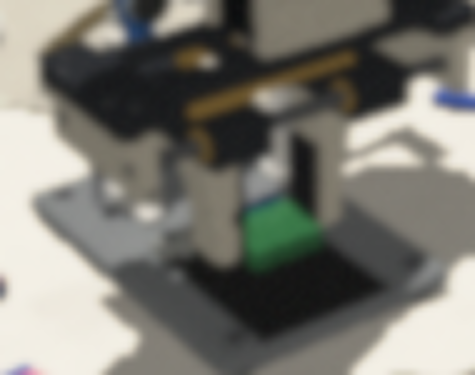

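Scene crop: the blank is held between the fingers with its blue edge towards the fence. I'll lower it and slide it in.

Call:
play_rows(
  targets=[
    [0, 0.05, 0.3, 0],
    [0, 0, 0.22, 0],
    [0, 0, 0, 0],
    [-0.2, 0, 0, 0],
    [-0.2, 0, 0, 0],
    [-0.2, 0, 0, 0],
    [0, 0, 0, 0],
    [0, 0, 0, 0],
  ],
)

```text
time_s: 11.65
ee_pos: [0.5018, -0.0061, 0.0233]
tool_rot: [-0.0, 0.005, 1.0, 0.0]
force: [-0.2, 0.4, -0.4]
gripper_width: 0.038
grasp_force: 30.0
```

Call:
play_rows(
  targets=[
    [-0.1, 0, 0, 0],
    [-0.05, 0, 0, 0],
    [0, 0, 0, 0],
    [0, 0, 0, 0],
  ],
)

```text
time_s: 12.05
ee_pos: [0.5046, -0.0061, 0.0233]
tool_rot: [-0.0, 0.005, 1.0, -0.0]
force: [-0.5, 0.1, -0.5]
gripper_width: 0.0375
grasp_force: 30.0
```

Call:
play_rows(
  targets=[
    [0, 0, 0.1, 0],
    [0, 0, 0.07, 0],
    [0, 0, 0, 0],
    [0, 0, 0, 0],
  ],
)

```text
time_s: 12.45
ee_pos: [0.5045, -0.0061, 0.0198]
tool_rot: [-0.0, 0.005, 1.0, -0.0]
force: [-1.4, 0.0, -0.9]
gripper_width: 0.0377
grasp_force: 30.0
```

Call:
play_rows(
  targets=[
    [-0.05, 0, 0, 0],
    [-0.05, 0, 0, 0],
    [0, 0, 0, 0],
  ],
)

```text
time_s: 12.75
ee_pos: [0.5047, -0.0062, 0.0197]
tool_rot: [-0.002, 0.005, 1.0, -0.0]
force: [-9.0, 3.7, 7.5]
gripper_width: 0.0375
grasp_force: 30.0
```

Call:
play_rows(
  targets=[
    [0, 0, 0, 0],
    [0, 0, 0, 0],
    [0, 0, 0, 0],
    [0, 0, 0, 0],
    [0, 0, -0.2, 0],
    [0, 0, -0.8, 0],
    [0, 0, -1, 0],
    [0, 0, -1, 0],
  ],
  hand=0.2,
)

```text
time_s: 13.55
ee_pos: [0.5072, -0.0061, 0.081]
tool_rot: [0.0, 0.005, 1.0, -0.0]
force: [0.2, 0.6, -0.3]
gripper_width: 0.0523
grasp_force: 0.0
```

Call:
play_rows(
  targets=[
    [0.7, 0, -1, 0],
    [0.7, 0, -1, 0],
    [0.7, 0, -1, 0],
    [0.7, 0, -1, 0],
    [0, 0, 0, 0],
    [0, 0, 0, 0],
  ],
)

```text
time_s: 14.15
ee_pos: [0.4514, -0.0052, 0.1608]
tool_rot: [0.001, 0.005, 1.0, 0.001]
force: [-0.3, -0.2, -0.6]
gripper_width: 0.0525
grasp_force: 0.0
```

```bash
python3 - <<'E'
from h import *
o=robot.get_obs();print(o["ee_pos"],o["tool_rot"],o["force"],o["joint_positions"])
s=imaging.snapshot("wrist");pickle.dump(s,open("w5.pkl","wb"))
print(proj(s,[[.5046,-.0067,.028]]))
t=imaging.snapshot("scene");pickle.dump(t,open("t5.pkl","wb"))
p=proj(s,[[.5046,-.0067,.028]])[0].astype(int)
x0=max(0,min(p[0]-75,512-150));y0=max(0,min(p[1]-70,384-140));print(x0,y0)
a=cv2.resize(s["pixels"][y0:y0+140,x0:x0+150,::-1],(450,420),interpolation=cv2.INTER_CUBIC)
b=cv2.resize(t["pixels"][205:275,210:280,::-1],(350,350),interpolation=cv2.INTER_CUBIC)
c=np.zeros((420,800,3),np.uint8);c[:,:450]=a;c[:350,450:]=b;cv2.imwrite("pics/w5.png",c)
E
```

```text
[ 0.45138761 -0.00523367  0.16080037] [1.29862377e-03 4.93616737e-03 9.99986819e-01 5.55998882e-04] [-0.26985172 -0.17325495 -0.60298662] [ 4.27311424e-01  4.06635132e-02 -5.57533272e-01  9.49327615e-05
 -9.69775343e-01 -2.00803371e+00]
[[252.50404774 232.51379555]]
177 162
```

View pics/w5.png

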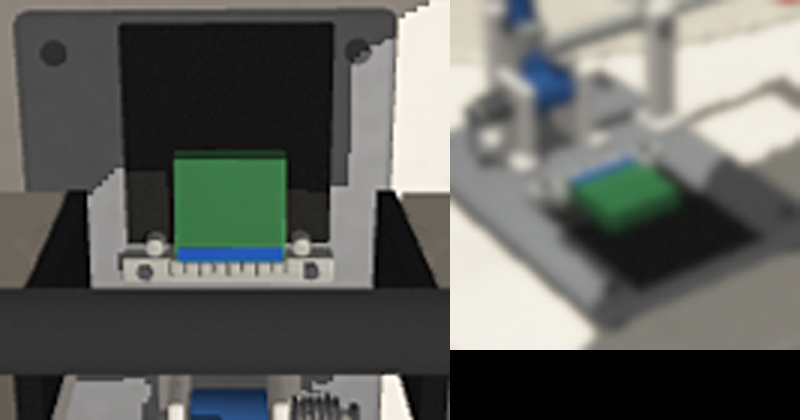

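The wrist crop shows the blue edge flat on the fence line, row 260, with the blank centred between the dowels at (155,245) and (302,245). Now to check tab and handle positions against the press frame.

```bash
python3 - <<'E'
from h import *
d=pickle.load(open("s0.pkl","rb"));T,S=d["top"],d["scene"];A=pickle.load(open("w3.pkl","rb"))
hsvm=lambda s:cv2.inRange(cv2.cvtColor(s["pixels"],cv2.COLOR_RGB2HSV),(0,170,110),(6,255,255))+cv2.inRange(cv2.cvtColor(s["pixels"],cv2.COLOR_RGB2HSV),(174,170,110),(180,255,255))
for n,s,bx in(("top",T,(265,190,290,215)),("scene",S,(260,190,290,212)),("w3",A,(440,0,510,60))):
    m=hsvm(s)[bx[1]:bx[3],bx[0]:bx[2]];v,u=np.nonzero(m);print(n,len(u),u.mean()+bx[0],v.mean()+bx[1])
print("tab tri",tri(T,[(274.5,201.75)],S,[(275,201.5)]), "top@.076",atz(T,[(274.5,201.75)],.076),"w3",atz(A,[(713/1.5,30/1.5)],.076))
print("handle",tri(T,[(220.2,162.5)],S,[(214.5,163)]),atz(T,[(220.2,162.5)],.183))
O=np.array([.5236,-.0067,0])
R=cv2.Rodrigues(np.array([0,0,-.01]))[0]
for n,p in(("tab",(.026,-.135,.076)),("handle",(.114,0,.183)),("hend",(-.1,0,.047)),("tabend",(.026,-.118,.024))):
    q=O+R@np.array(p);print(n,q,proj(T,[q]),proj(S,[q]),proj(A,[q]))
E
```

```text
top 82 274.3536585365854 201.4390243902439
scene 24 274.7916666666667 201.29166666666666
w3 1794 473.96655518394647 19.088071348940915
tab tri [[ 0.55734716 -0.14322465  0.07163438]] top@.076 [[ 0.55679773 -0.14280405  0.076     ]] w3 [[ 0.5454999  -0.13977964  0.076     ]]
handle [[ 0.63562925 -0.00905111  0.18563098]] [[ 0.637548   -0.00700996  0.183     ]]
tab [ 0.54824872 -0.14195325  0.076     ] [[274.24989425 205.04795023]] [[276.88959886 201.35813746]] [[479.14604689  11.69818969]]
handle [ 0.6375943  -0.00783998  0.183     ] [[220.55605521 162.47752649]] [[212.76487371 163.7757137 ]] [[-404.40209551 -803.1599593 ]]
hend [ 0.423605   -0.00570002  0.047     ] [[221.98043053 254.54807357]] [[264.75751479 249.64093623]] [[280.33073062 293.39424525]]
tabend [ 0.54841872 -0.1249541   0.024     ] [[266.06890447 207.22354884]] [[271.38860238 220.77145222]] [[392.24201516  46.09312181]]
```

Call:
play_rows(
  targets=[
    [0, 0, 0, -0.98],
    [0, 0, 0, -0.98],
    [0, 0, 0, -0.98],
    [0, 0, 0, -0.98],
    [0, 0, 0, -0.98],
    [0, 0, 0, -0.98],
    [0, 0, 0, -0.98],
    [0, 0, 0, -0.98],
  ],
  hand=-1,
)

```text
time_s: 15.05
ee_pos: [0.4508, -0.0057, 0.1589]
tool_rot: [-0.001, -0.379, 0.925, -0.0]
force: [1.3, -0.7, 0.6]
gripper_width: 0.0007
grasp_force: 0.0
```

Call:
play_rows(
  targets=[
    [0, 0, 0, -0.98],
    [0, 0, 0, -0.98],
    [0, 0, 0, -0.98],
    [0, 0, 0, -0.98],
    [0, 0, 0, -0.98],
    [0, 0, 0, -0.98],
    [0, 0, 0, -0.98],
    [0, 0, 0, -0.98],
  ],
)

```text
time_s: 15.85
ee_pos: [0.4508, -0.0057, 0.1589]
tool_rot: [-0.001, -0.704, 0.71, 0.0]
force: [0.7, 0.1, 0.7]
gripper_width: 0.0003
grasp_force: 0.0
```

Call:
play_rows(
  targets=[
    [0.98, -0.7, 0, 0],
    [0.98, -0.7, 0, 0],
    [0.98, -0.7, 0, 0],
    [0.98, -0.7, 0, 0],
    [0.98, -0.7, 0, 0],
    [0.98, -0.7, 0, 0],
    [0.98, -0.7, 0, 0],
    [0, 0, 0, 0],
  ],
)

```text
time_s: 16.65
ee_pos: [0.5481, -0.146, 0.1581]
tool_rot: [-0.001, -0.702, 0.712, 0.001]
force: [-0.4, -0.3, -1.1]
gripper_width: 0.0004
grasp_force: 0.0
```

Call:
play_rows(
  targets=[
    [0, 0, 1, 0],
    [0, 0, 1, 0],
    [0, 0, 1, 0],
    [0, 0, 0, 0],
    [0, 0, 0, 0],
  ],
)

```text
time_s: 17.15
ee_pos: [0.5468, -0.1439, 0.0995]
tool_rot: [-0.001, -0.703, 0.712, 0.001]
force: [0.5, -0.2, -0.3]
gripper_width: 0.0004
grasp_force: 0.0
```

Call:
play_rows(
  targets=[
    [0, -0.1, 0.6, 0],
    [0, 0, 0.5, 0],
    [-0.05, 0, 0.4, 0],
    [-0.05, 0, 0.4, 0],
    [-0.06, 0, 0.4, 0],
    [-0.06, 0, 0.4, 0],
    [0, 0, 0, 0],
  ],
)

```text
time_s: 17.85
ee_pos: [0.5482, -0.1394, 0.0446]
tool_rot: [-0.001, -0.702, 0.712, 0.001]
force: [0.9, 0.4, -0.0]
gripper_width: 0.0006
grasp_force: 0.0
```

Call:
play_rows(
  targets=[
    [-0.06, 0, 0.4, 0],
    [-0.08, 0, 0.3, 0],
    [-0.08, 0, 0.2, 0],
    [0, 0, 0.1, 0],
    [0, 0, 0, 0],
  ],
)

```text
time_s: 18.35
ee_pos: [0.5489, -0.1352, 0.0256]
tool_rot: [-0.0, -0.703, 0.712, 0.0]
force: [0.1, 0.1, 0.1]
gripper_width: 0.0006
grasp_force: 0.0
```

Call:
play_rows(
  targets=[
    [0, 0, 0.1, 0],
    [0, 0, 0.1, 0],
    [0, 0, 0, 0],
  ],
)

```text
time_s: 18.65
ee_pos: [0.5494, -0.1354, 0.0223]
tool_rot: [0.0, -0.703, 0.712, -0.0]
force: [-0.3, -0.3, 4.2]
gripper_width: 0.0005
grasp_force: 1.7
```

```bash
python3 - <<'E'
from h import *
o=robot.get_obs();print(o["ee_pos"],o["force"])
s=imaging.snapshot("scene");w=imaging.snapshot("wrist")
a=cv2.resize(s["pixels"][145:265,200:300,::-1],(400,480),interpolation=cv2.INTER_CUBIC)
b=cv2.resize(w["pixels"][:,:,::-1],(400,300),interpolation=cv2.INTER_AREA)
c=np.zeros((480,800,3),np.uint8);c[:,:400]=a;c[:300,400:]=b;cv2.imwrite("pics/tab.png",c)
E
```

```text
[ 0.54941436 -0.13536674  0.02225068] [-0.31780482 -0.25013579  4.19132777]
```

View pics/tab.png

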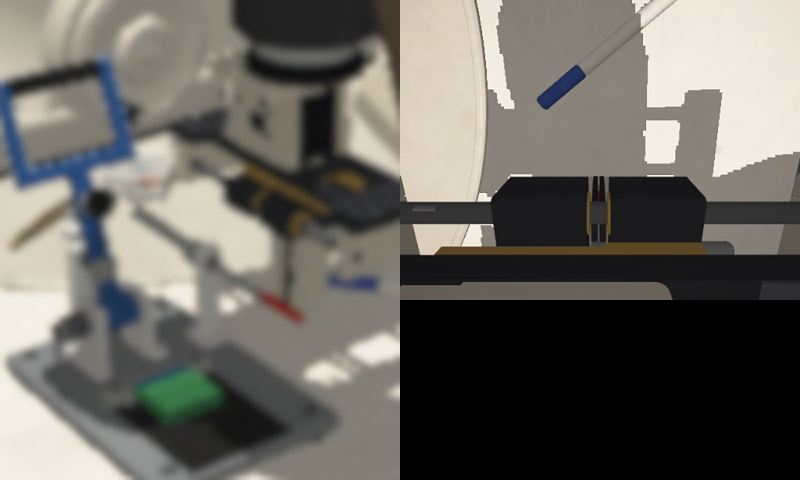

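The scene crop shows the red tab down at (283,307) and the nose up at (140,210), clear of the arm. The 4 N reading fits the stop. One more small push, then I'll rise and go to the handle.

Call:
play_rows(
  targets=[
    [0, 0, 0.08, 0],
    [0, 0, 0, 0],
    [0, 0, -1, 0],
    [0, 0, -1, 0],
    [0, 0, -1, 0],
    [0, 0, -1, 0],
    [0, 0, -1, 0],
    [0, 0, -1, 0],
  ],
)

```text
time_s: 19.55
ee_pos: [0.5487, -0.1351, 0.1408]
tool_rot: [-0.0, -0.702, 0.712, 0.0]
force: [0.4, -0.4, -0.4]
gripper_width: 0.0004
grasp_force: 0.0
```

Call:
play_rows(
  targets=[
    [0, 0, -1, 0],
    [0, 0, -1, 0],
    [0, 0, -1, 0],
    [0, 0, -1, 0],
    [0, 0, -1, 0],
    [-0.9, -0.6, -0.3, 0],
    [-0.9, -0.6, 0, 0],
    [-0.9, -0.6, 0, 0],
  ],
  hand=-0.1,
)

```text
time_s: 20.35
ee_pos: [0.5862, -0.0805, 0.2458]
tool_rot: [-0.0, -0.702, 0.712, 0.0]
force: [0.2, 0.2, -1.2]
gripper_width: 0.0392
grasp_force: 0.0
```

Call:
play_rows(
  targets=[
    [-0.9, -0.65, 0, 0],
    [-0.9, -0.65, 0, 0],
    [-0.9, -0.65, 0, 0],
    [-0.9, -0.65, 0, 0],
    [0, 0, 0, 0],
    [0, 0, 0, 0],
    [0, 0, 0, 0],
  ],
)

```text
time_s: 21.05
ee_pos: [0.6386, -0.0104, 0.2463]
tool_rot: [-0.0, -0.702, 0.712, 0.0]
force: [0.3, -1.2, -0.8]
gripper_width: 0.0397
grasp_force: 0.0
```

```bash
python3 - <<'E'
from h import *
o=robot.get_obs();print(o["ee_pos"],o["tool_rot"],o["joint_positions"],o["time_s"])
s=imaging.snapshot("scene");w=imaging.snapshot("wrist");pickle.dump((s,w),open("h6.pkl","wb"))
print(proj(w,[[.6376,-.0078,.183]]))
a=cv2.resize(s["pixels"][125:265,195:300,::-1],(400,533),interpolation=cv2.INTER_CUBIC)
b=cv2.resize(w["pixels"][:,:,::-1],(400,300),interpolation=cv2.INTER_AREA)
c=np.zeros((533,800,3),np.uint8);c[:,:400]=a;c[:300,400:]=b;cv2.imwrite("pics/han.png",c)
E
```

```text
[ 0.63864043 -0.01042764  0.24625941] [-1.68495089e-04 -7.02444384e-01  7.11738613e-01  7.89149552e-05] [ 2.88677522e-01  2.88475285e-01 -4.38470414e-02  2.05128283e-05
 -1.23884561e+00 -3.01828329e-01] 21.05
[[254.71807312 208.10141456]]
```

View pics/han.png

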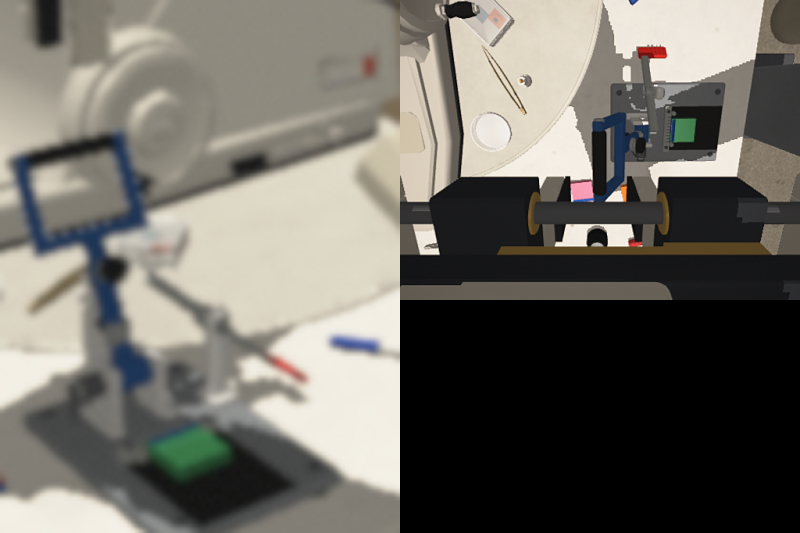

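The wrist pane shows the black bar at (600,160), i.e. full-frame (256,205). The prediction was (255,208), and it sits between the fingers. I'll descend on it and grip.

Call:
play_rows(
  targets=[
    [-0.12, 0, 1, 0],
    [0, 0, 1, 0],
    [0, 0, 1, 0],
    [0, 0, 0.8, 0],
    [0, 0, 0.2, 0],
    [0, 0, 0, 0],
    [0, 0, 0, 0],
  ],
)

```text
time_s: 21.85
ee_pos: [0.6393, -0.0082, 0.1675]
tool_rot: [0.001, -0.702, 0.712, -0.0]
force: [-0.6, 0.3, 0.9]
gripper_width: 0.0391
grasp_force: 0.0
```

Call:
play_rows(
  targets=[
    [0, 0, 0, 0],
    [0, 0, 0, 0],
    [0, 0, 0, 0],
    [0, 0, 0, 0],
    [0, 0, 0, 0],
  ],
  hand=-1,
)

```text
time_s: 22.35
ee_pos: [0.6379, -0.008, 0.1664]
tool_rot: [-0.001, -0.703, 0.712, 0.001]
force: [-5.6, 0.5, 3.1]
gripper_width: 0.013
grasp_force: 30.0
```

```bash
python3 -c "
import numpy as np
f=np.linspace(0,2.01,25);x=50+150*np.sin(.44-f);z=47+150*np.cos(.44-f)
print(np.c_[-np.diff(x)/20,-np.diff(z)/20].round(2).tolist()); print(x[[8,16,24]]-x[0],z[[8,16,24]]-z[0])"
```

```text
[[0.58, -0.24], [0.6, -0.19], [0.61, -0.14], [0.62, -0.09], [0.63, -0.04], [0.63, 0.01], [0.62, 0.07], [0.62, 0.12], [0.6, 0.17], [0.59, 0.22], [0.57, 0.27], [0.54, 0.31], [0.52, 0.36], [0.48, 0.4], [0.45, 0.44], [0.41, 0.48], [0.37, 0.51], [0.33, 0.54], [0.28, 0.56], [0.23, 0.58], [0.18, 0.6], [0.13, 0.61], [0.08, 0.62], [0.03, 0.63]]
[ -98.08754829 -181.3899562  -213.8908722 ] [  10.33720977  -42.47125424 -135.59330048]
```

Call:
play_rows(
  targets=[
    [0, 0.58, -0.24, 0],
    [0, 0.6, -0.19, 0],
    [0, 0.61, -0.14, 0],
    [0, 0.62, -0.09, 0],
    [0, 0.63, -0.04, 0],
    [0, 0.63, 0.01, 0],
    [0, 0.62, 0.07, 0],
    [0, 0.62, 0.12, 0],
  ],
)

```text
time_s: 23.15
ee_pos: [0.5396, -0.0073, 0.1768]
tool_rot: [-0.0, -0.703, 0.712, -0.001]
force: [2.5, -6.0, -1.1]
gripper_width: 0.0131
grasp_force: 30.0
```

Call:
play_rows(
  targets=[
    [0.03, 0.6, 0.17, 0],
    [0.03, 0.59, 0.22, 0],
    [0.02, 0.57, 0.27, 0],
    [0.02, 0.54, 0.31, 0],
    [0.02, 0.52, 0.36, 0],
    [0.02, 0.48, 0.4, 0],
    [0.02, 0.45, 0.44, 0],
    [0.02, 0.41, 0.48, 0],
  ],
)

```text
time_s: 23.95
ee_pos: [0.4563, -0.0077, 0.1237]
tool_rot: [0.001, -0.702, 0.712, 0.001]
force: [-3.4, 9.7, 5.7]
gripper_width: 0.0132
grasp_force: 30.0
```

Call:
play_rows(
  targets=[
    [-0.03, 0.37, 0.51, 0],
    [-0.03, 0.33, 0.54, 0],
    [-0.03, 0.28, 0.56, 0],
    [-0.01, 0.23, 0.58, 0],
    [0, 0.18, 0.6, 0],
    [0, 0.13, 0.61, 0],
  ],
)

```text
time_s: 24.55
ee_pos: [0.4259, -0.007, 0.0552]
tool_rot: [0.0, -0.703, 0.712, -0.0]
force: [0.7, -4.8, 2.5]
gripper_width: 0.0132
grasp_force: 30.0
```

Call:
play_rows(
  targets=[
    [0, 0.08, 0.62, 0],
    [0, 0.03, 0.63, 0],
    [0, 0, 0.1, 0],
    [0, 0, 0, 0],
    [0, 0, 0, 0],
  ],
)

```text
time_s: 25.05
ee_pos: [0.424, -0.007, 0.0292]
tool_rot: [-0.0, -0.703, 0.712, -0.0]
force: [-3.3, -2.0, 15.6]
gripper_width: 0.0129
grasp_force: 30.0
```

Call:
play_rows(
  targets=[
    [0, 0, 0.06, 0],
    [0, 0, 0, 0],
    [0, 0, 0, 0],
  ],
)

```text
time_s: 25.35
ee_pos: [0.424, -0.007, 0.0288]
tool_rot: [0.0, -0.703, 0.711, -0.0]
force: [-9.4, -1.9, 28.8]
gripper_width: 0.0128
grasp_force: 30.0
```

```bash
python3 - <<'E'
from h import *
o=robot.get_obs();print(o["ee_pos"],o["force"],o["time_s"])
s=imaging.snapshot("scene");w=imaging.snapshot("wrist")
a=cv2.resize(s["pixels"][155:275,195:300,::-1],(400,457),interpolation=cv2.INTER_CUBIC)
b=cv2.resize(w["pixels"][:,:,::-1],(400,300),interpolation=cv2.INTER_AREA)
c=np.zeros((457,800,3),np.uint8);c[:,:400]=a;c[:300,400:]=b;cv2.imwrite("pics/end.png",c)
E
```

```text
[ 0.42404694 -0.00698271  0.02884204] [-9.41993478 -1.87115066 28.77813383] 25.35
```

View pics/end.png

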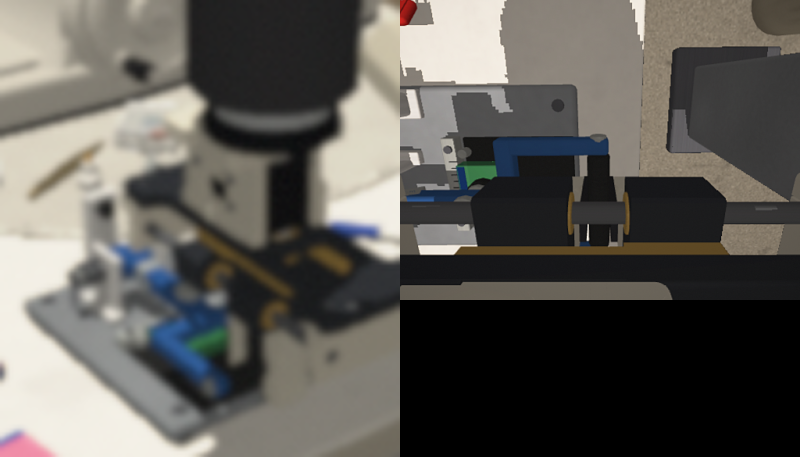

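The view shows the arm level over the glass and the fork bar in the fingers. The sharp force rise says the arm is on its stop. I'll ease off slightly, then hand in.

Call:
play_rows(
  targets=[
    [0, 0, -0.015, 0],
    [0, 0, 0, 0],
    [0, 0, 0, 0],
  ],
)

```text
time_s: 25.75
ee_pos: [0.424, -0.007, 0.0289]
tool_rot: [0.0, -0.703, 0.711, -0.0]
force: [-6.4, -1.8, 25.5]
gripper_width: 0.0128
grasp_force: 30.0
```

```bash
python3 -c "
from bench import robot
print(robot.close_job())"
```

```text
the job is handed in; nothing more can be done
None
```

I handed the job in at about 26 s: the blank's blue edge sits square against the fence between the dowels, the catch nose is up, and the clamp arm is held down on its stop with about 25 N on the handle (the judge's result was not shown).

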